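# Roll the wet wooden roller onto the drain grating

### The job

The wooden foot roller lying on the stone shelf is wet: with the fingertips on its top, roll it along the stone until the whole of it lies over the drain grating and it has stopped there, so that it can drip dry. Do not pick it up, pinch it or shove it from the side or the end, and leave the other bath things where they are.

Things in the scene. Friction and masses are not known exactly. Their poses are not given: they have to be found in the camera images.
- roller: Loose plain wooden cylinder lying on the stone (z = 0): 60 mm diameter, 140 mm long, 0.2 to 0.4 kg, five thin dark rings. Origin at its centre, on its axis, 30 mm up (top at 60 mm). Its x axis is its length, level, within 0.1 rad of world x at the start; y, z turn as it rolls. A fingertip drawn over its top rolls it at half the fingertip's speed, so it takes strokes. Let go, it coasts and slows by about 0.4 m/s2.
- roller_end_a (a point): Centre of the roller's end face at -x of its own frame, 70 mm from the roller's centre.
- roller_end_b (a point): Centre of the roller's end face at +x of its own frame, 70 mm from the roller's centre.
- drain: Rectangular steel drain grating, flush with the stone (no obstacle), 320 mm long, 110 mm wide, dark gaps between cross bars. Origin at its centre on the surface; x axis along its length (within 0.1 rad of world x), y axis across its width. The roller starts 110 to 340 mm from it across the width, on either side and nearly parallel; the stone between is bare and level.
- lota: Hammered steel lota (round water pot), 120 mm across, 108 mm high, a bystander towards the far edge; origin under its centre.
- soapbox: Pink plastic soap box, 109 x 74 x 41 mm, a loose bystander to the robot's left; origin under its centre.
- scrubber: Wooden back scrubber lying bristles down, about 360 mm long, 55 mm wide and 36 mm high, a loose bystander to the robot's right; origin on the stone under the handle near the head, x axis along its length towards the head.
- mug: Orange plastic mug, 96 mm across, 105 mm high, handle at its +y; a loose bystander towards the far edge, origin under its centre.
- tumbler: Steel tumbler, 72 mm across, 100 mm high, a loose bystander towards the far edge; origin under its centre.
- pumice: Grey pumice stone, 85 x 50 x 32 mm, a loose bystander at the far left; origin under its centre.
There are look-alikes about, which are no part of the job. Of the things like the roller, leave any that is yellow; of the rest the smaller one is meant.

How it is judged:
On the way:
1. the roller has turned over in rolling (by more than 115 degrees) (angle between roller's own z axis and vertical above 2 rad), for 0.05 s.
At the end, for the whole second after the job is handed in: The roller lies at rest on its side with its whole length and breadth over the grating: both ends of its axis within 25 mm of the grating's long middle line and within 160 mm of its short middle line, axis no higher than 36 mm over the stone, slower than 0.01 m/s and 0.3 rad/s (y of roller_end_a in the frame of drain between -0.025 and 0.025 m and x of roller_end_a in the frame of drain between -0.16 and 0.16 m and y of roller_end_b in the frame of drain between -0.025 and 0.025 m and x of roller_end_b in the frame of drain between -0.16 and 0.16 m and height (world z) of roller below 0.036 m and linear speed of roller below 0.01 m/s and angular speed of roller below 0.3 rad/s); the robot touches nothing.
It fails at once if the roller is lifted (its centre more than 15 mm above where it rolls) (height (world z) of roller above 0.045 m).
It fails at once if the roller is pinched or shoved from the side or end: touched by the fingers while the grasp point is less than 62 mm above the stone, that is with the fingertips below about 43 mm (contact force between the fingers and roller above 0.5 N and height (world z) of the grasp point below 0.062 m).
It fails at once if another bath thing is moved by more than 20 mm (distance of any of lota, soapbox, scrubber, mug, tumbler, pumice from where it was at the start of the episode above 0.02 m).
It also fails if it takes over 51 s, if anything falls off the work surface, if the arm or the gripper's body presses on something with over 40 N, if the wrist force passes 120 N, or if a joint passes its speed limit or range.

### The arm

A 7-joint arm with a two-finger parallel gripper is mounted at the origin on the work surface. World frame = base frame: x ahead of the robot, y to its left, z up, the work surface at z = 0. Lengths are in m, angles in rad, forces in N, time in s.
With the tool pointing down it reaches from about 0.425 to 0.875 m from the base axis. Payload 4.7 kg.
Tool frame: the origin (TCP) lies midway between the tips of the shut fingers; the grasp point (between the pads) lies 19 mm behind it; z points along the fingers, x is the direction in which the jaws open and shut, and the axes are right-handed (so a half turn about z gives the same grasp; the last joint's range is limited). The gripper opens to 87 mm and grips with 3 to 60 N. Pads are 19 mm wide; open, the fingers measure 117 mm over their backs; the gripper's body (75 mm by 190 mm) begins 51 mm behind the grasp point.
Start: joints at [-1.269, 0.321, -0.07, 1.45, 0.023, 1.371, -0.057], TCP at [0.185, 0.623, 0.223] pointing down, gripper open.
Joint ranges: [-2.86, 2.86], [-0.3, 2.09], [-1.38, 1.24], [0.06, 2.45], [-1.56, 4.7], [0.09, 2.05], [-2.69, 2.69]. Speed limits (rad/s): [2.57, 2.57, 3.14, 3.14, 3.14, 3.14, 3.14].

### API

Orientations are given as a rotation vector (axis times angle).
In Python, from bench import get_state, eyes, ticket gives the robot as it stands.
- The arm moves only by the tool carry_out, never from a script. Its argument "motion" is a list of rows, each a list of 2 entries, a list of its own where there are three numbers: the shift along the world's x, y, z in m, then the turn about the world's z in rad. A call has 1 to 20 rows; each row is the pose to reach, as a shift and turn from the pose commanded when the call began; what a row does not reach only later rows make up. A row lasts 1/10 s, in which the tool goes at most 50 mm and 8.59 degrees, less where a joint would pass 70% of its speed; a pose out of reach is approached as far as the arm can. A call with a gripper value outside its range is refused whole. "grip" is the gripper command: -1 is fully open, 1 is shut, values between are in proportion, set as the call begins (left out, the last holds). The fingers move at their own pace and stop on an object; "squeeze" is the grip in N (left out, the last holds). Time passes only in rows, so rows that repeat a pose let the fingers close. It gives the time, the measured TCP pose, the force and the opening at its end, in the units of the state.
- get_state(): the state, without advancing time (a new reading comes with each control period).
- eyes.get_image(name): name is "scene" or "top" or "wrist"; returns a dict with "pixels" (420x560x3 uint8, blue, green, red), "mtx" (3x3 intrinsics, pixels), "extrinsics" (4x4, takes a point from camera to world coordinates). Camera axes: x right, y down, z forward; pixel columns grow to the right and rows downward; lengths in m; the calibration is good to about 2 mm. A picture is of the moment at which its call begins. There is no depth.
- ticket.close_job(): hands the job in, once; it reports no verdict.
The state is a dict: "time": time; "joint_positions": joint angles; "qd": joint speeds; "joint_torque": joint torques, N m; "position": TCP position; "tool_rot": TCP orientation; "ft_force": force on the tool from outside, world axes, zero at the start; "torque": the same for the moment, N m; "grip_width": opening from 0.0 (shut) to 1.0 (fully open).
Only numpy, scipy, OpenCV 4.12 (cv2) and the standard library are available. Lean on these libraries where they do the work, as an engineer would, in place of code of your own. Each camera call takes 0.05 s, during which the arm holds its last target. There are 200 camera calls.

## Working session

There is one attempt and no reset: what is moved stays moved. The work goes in short steps, Python scripts to look and compute and a tool call to move; the robot and the scene stay as the last step left them, time stands still between calls to the robot, and variables do not carry over. Pictures are saved under pics/ and viewed, about 8 in all and at most 12, crops included, and the job is handed in when it is done.

Besides the shell and the picture viewer there is one more tool, called after "Call:" as name(argument=value, ...) on one line, values as JSON. carry_out: Moves the arm, as the interface text tells. Its arguments: {"type":"object","properties":{"motion":{"type":"array","items":{"type":"array"}},"grip":{"type":"number"},"squeeze":{"type":"number"}},"required":["motion"]}

```bash
mkdir -p pics; cat > h.py <<'E'
import sys; sys.path.insert(0,'.')
import numpy as np, cv2
from bench import get_state, eyes, ticket
def grab(n,f):
    d=eyes.get_image(n); cv2.imwrite('pics/'+f,d['pixels']); np.savez('pics/'+f+'.npz',**{k:np.array(d[k]) for k in('pixels','mtx','extrinsics')}); return d
def ray(d,uv,z):
    uv=np.atleast_2d(np.array(uv,float)); K=np.array(d['mtx']);E=np.array(d['extrinsics'])
    r=np.c_[uv,np.ones(len(uv))]@np.linalg.inv(K).T@E[:3,:3].T
    o=E[:3,3]; return o+r*((z-o[2])/r[:,2])[:,None]
E
python3 - <<'E'
from h import *
t=grab('top','t0.png');s=grab('scene','s0.png')
print(np.round(t['extrinsics'],3),np.round(t['mtx'],1),get_state())
E
```

```text
[[-0.011 -0.981  0.194  0.353]
 [-1.     0.012  0.005  0.035]
 [-0.007 -0.193 -0.981  1.21 ]
 [ 0.     0.     0.     1.   ]] [[473.5   0.  283.2]
 [  0.  473.5 218.1]
 [  0.    0.    1. ]] {'time': 0.1, 'joint_positions': array([-1.26890841,  0.32174667, -0.0700735 ,  1.45156146,  0.0226    ,
        1.37080365, -0.05688699]), 'qd': array([ 0.00088277, -0.0014609 , -0.00127331, -0.00221258, -0.00245998,
       -0.00121602, -0.00072993]), 'joint_torque': array([-4.15103332e-04, -4.92572057e+01, -4.05846946e-01, -3.13400960e+01,
       -6.43736799e-02,  3.94300232e-02,  6.30687396e-05]), 'position': array([0.18440184, 0.62277145, 0.22156799]), 'tool_rot': array([ 2.51611209e+00,  1.87930470e+00, -2.08453656e-03]), 'ft_force': array([-0.02998813, -0.6853376 , -0.19091618]), 'torque': array([ 0.01045142, -0.04013214, -0.00852825]), 'grip_width': 1.0004798303228812}
```

View pics/t0.png

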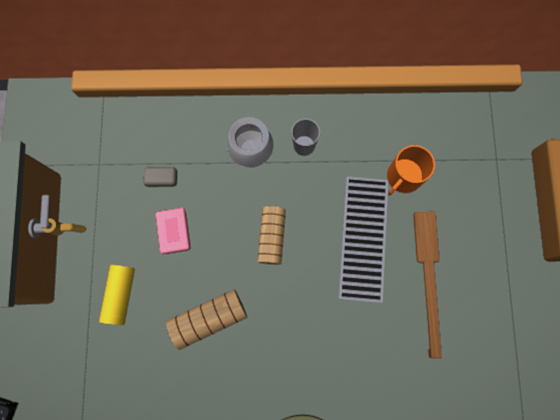

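View pics/s0.png

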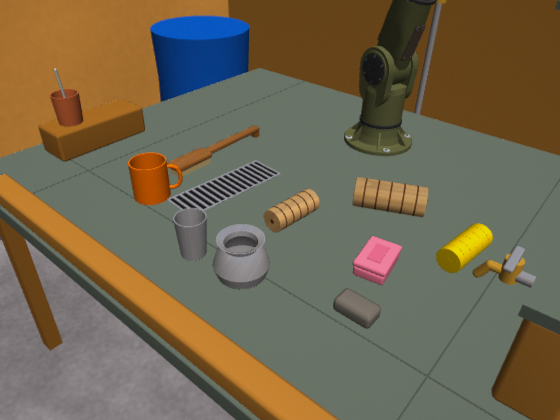

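Three roller-like things appear in the top view: a small wooden one at (272,235), a large wooden one at (206,319) and a yellow one at (117,295). After ruling out yellow, the smaller wooden one at (272,235) is meant. The drain is at (363,239). I'll measure both and confirm in one crop.

```bash
cat >> h.py <<'E'
def rect(m):
    c=max(cv2.findContours(m,cv2.RETR_EXTERNAL,cv2.CHAIN_APPROX_NONE)[0],key=cv2.contourArea)
    return cv2.boxPoints(cv2.minAreaRect(c)),c
def wood(d,roi):
    x0,y0,x1,y1=roi; hsv=cv2.cvtColor(d['pixels'],cv2.COLOR_BGR2HSV)
    m=cv2.inRange(hsv,(5,70,40),(22,255,255)); k=np.zeros_like(m);k[y0:y1,x0:x1]=m[y0:y1,x0:x1]
    return cv2.morphologyEx(k,cv2.MORPH_CLOSE,np.ones((5,5)))
def frame(P):
    c=P.mean(0); e=[P[1]-P[0],P[2]-P[1]]; e.sort(key=np.linalg.norm)
    L=e[1]*np.sign(e[1][0]); return c,np.linalg.norm(e[1]),np.linalg.norm(e[0]),np.arctan2(L[1],L[0])
E
python3 - <<'E'
from h import *
z=np.load('pics/t0.png.npz'); d={k:z[k] for k in z}
im=d['pixels'].copy()
for n,roi,h in(('small',(240,190,305,285),.03),('big',(150,280,260,360),.03)):
    b,c=rect(wood(d,roi)); print(n,b.round(1).tolist(),[np.round(q,4) for q in frame(ray(d,b,h))]); cv2.polylines(im,[np.int32(b)],True,(255,0,0),1)
g=cv2.cvtColor(d['pixels'],cv2.COLOR_BGR2HSV)
print(d['pixels'][200:204,365], d['pixels'][240,320])
b_,g_,r_=[d['pixels'][...,i].astype(int) for i in range(3)]
m=(((r_>g_-4)&(b_>95)&(abs(r_-b_)<40))*255).astype(np.uint8)
k=np.zeros_like(m);k[170:310,332:386]=m[170:310,332:386];k[170:310,386:392]=m[170:310,386:392]
k=cv2.morphologyEx(k,cv2.MORPH_CLOSE,np.ones((9,9)))
b,c=rect(k); print('drain',b.round(1).tolist(),[np.round(q,4) for q in frame(ray(d,b,0))]); cv2.polylines(im,[np.int32(b)],True,(0,0,255),1)
cv2.imwrite('pics/c0.png',cv2.resize(im[160:370,90:450],None,fx=2.2,fy=2.2,interpolation=cv2.INTER_NEAREST))
E
```

```text
small [[257.20001220703125, 262.3999938964844], [261.79998779296875, 204.89999389648438], [285.0, 206.6999969482422], [280.3999938964844, 264.20001220703125]] [array([0.5446, 0.0713, 0.03  ]), np.float64(0.1474), np.float64(0.0595), np.float64(-0.0799)]
big [[162.60000610351562, 322.29998779296875], [234.0, 288.29998779296875], [247.5, 316.6000061035156], [176.0, 350.6000061035156]] [array([0.3365, 0.2334, 0.03  ]), np.float64(0.1911), np.float64(0.0765), np.float64(-1.1376)]
[[166 155 155]
 [137 128 127]
 [ 58  55  55]
 [ 24  25  24]] [112 121 112]
drain [[337.8999938964844, 299.0], [347.0, 168.3000030517578], [392.70001220703125, 171.5], [383.5, 302.20001220703125]] [array([ 0.5485, -0.1712,  0.    ]), np.float64(0.344), np.float64(0.1209), np.float64(-0.1038)]
```

View pics/c0.png

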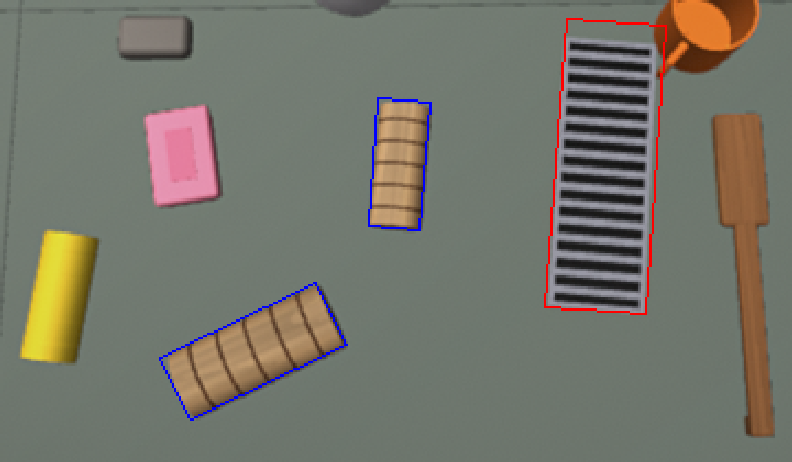

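The crop confirms the small roller (five rings, about 0.147 x 0.060 m; the other is 0.19 x 0.077 m). The red drain box is too big at the top, so I'll refit it from the dark gaps.

```bash
python3 - <<'E'
from h import *
z=np.load('pics/t0.png.npz'); d={k:z[k] for k in z}
m=((d['pixels'].max(2)<70)*255).astype(np.uint8);k=np.zeros_like(m);k[172:305,335:390]=m[172:305,335:390]
k=cv2.morphologyEx(k,cv2.MORPH_CLOSE,np.ones((11,1)))
b,c=rect(k); c,L,W,a=frame(ray(d,b,0)); print(b.round(1).tolist(),c,L,W,a)
# roller end points: pixel silhouette mid at top view; angle from both
p=np.array([.5446,.0713]); u=np.array([np.cos(a),np.sin(a)]); n=np.array([-u[1],u[0]])
print('roller in drain frame',(p-c[:2])@u,(p-c[:2])@n)
from scipy.spatial.transform import Rotation as R
print(R.from_rotvec(get_state()['tool_rot']).as_matrix().round(3))
E
```

```text
[[341.3999938964844, 296.20001220703125], [348.70001220703125, 179.3000030517578], [386.29998779296875, 181.60000610351562], [379.0, 298.6000061035156]] [ 0.53801995 -0.16708049  0.        ] 0.3062984614467341 0.09937951946403156 -0.09740435796160211
roller in drain frame -0.01663373539881886 0.23789047080690304
[[ 0.284  0.959 -0.   ]
 [ 0.959 -0.284 -0.002]
 [-0.002  0.    -1.   ]]
```

Call:
carry_out(motion=[[[0.02,-0.03,0],-0.08],[[0.045,-0.068,0],-0.18],[[0.07,-0.105,0],-0.28],[[0.095,-0.143,0],-0.38],[[0.12,-0.18,0],-0.48],[[0.145,-0.218,0],-0.58],[[0.17,-0.255,0],-0.68],[[0.195,-0.293,0],-0.78],[[0.22,-0.33,0],-0.88],[[0.245,-0.368,0],-0.98],[[0.27,-0.405,0],-1.08],[[0.295,-0.443,0],-1.17],[[0.32,-0.48,-0.02],-1.25],[[0.34,-0.51,-0.05],-1.32],[[0.352,-0.528,-0.075],-1.363],[[0.358,-0.537,-0.095],-1.363],[[0.36,-0.54,-0.1],-1.363],[[0.36,-0.54,-0.1],-1.363],[[0.36,-0.54,-0.1],-1.363]], grip=-1)

```text
time: 2.0
position: [0.5448, 0.0845, 0.1235]
tool_rot: [-3.138, 0.123, -0.002]
ft_force: [0.2, -0.4, 0.7]
grip_width: 1.002
```

```bash
python3 - <<'E'
from h import *
d=grab('wrist','w0.png'); t=grab('top','t1.png')
cv2.imwrite('pics/v1.png',np.hstack([cv2.resize(d['pixels'],(400,300)),cv2.resize(t['pixels'][130:340,200:480],(400,300))]))
E
```

```text
(no output)
```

View pics/v1.png

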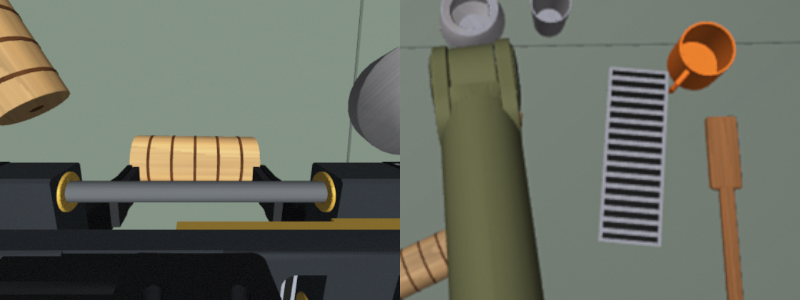

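```bash
cat >> h.py <<'E'
def edge(d,roi):
    """far (+y) silhouette of roller in wrist view -> axis y at left/right, by tangent to a 30 mm circle"""
    m=wood(d,roi); xs=np.where(m.any(0))[0]; out=[]
    for u in np.linspace(xs[0]+12,xs[-1]-12,5).astype(int):
        v=np.where(m[:,u])[0][0]-.5
        p=ray(d,(u,v),.03)[0]; o=np.array(d['extrinsics'])[:3,3]; q=(p-o)/np.linalg.norm((p-o)[1:])
        s=.03/abs(q[2]); out.append((p[0],p[1]-s))   # far tangent when the ray goes to +y
    out=np.array(out); k=np.polyfit(out[:,0],out[:,1],1); e=[ray(d,(x,np.where(m[:,x])[0][0]+8),.055)[0,0] for x in(xs[0],xs[-1])]
    return out.round(4).tolist(),k.round(4),np.round(e,4),m
E
python3 - <<'E'
from h import *
z=np.load('pics/w0.png.npz'); d={k:z[k] for k in z}
print(d['extrinsics'].round(3)); print(edge(d,(172,170,370,252))[:3])
E
```

```text
[[ 0.997 -0.076 -0.018  0.55 ]
 [-0.078 -0.967 -0.243  0.15 ]
 [ 0.001  0.244 -0.97   0.286]
 [ 0.     0.     0.     1.   ]]
([[0.479, 0.0738], [0.5113, 0.0712], [0.5443, 0.0677], [0.5775, 0.065], [0.6106, 0.0615]], array([-0.0938,  0.1189]), array([0.4723, 0.6133]))
```

Call:
carry_out(motion=[[[0,0,-0.03],0],[[0,0,-0.053],0],[[0,0,-0.059],0],[[0,0,-0.062],0],[[0,0,-0.0635],0],[[0,0,-0.0635],0]])

```text
time: 2.7
position: [0.5454, 0.0836, 0.0602]
tool_rot: [-3.138, 0.125, -0.003]
ft_force: [0.2, 0.1, 0.7]
grip_width: 1.002
```

Call:
carry_out(motion=[[[0,0,-0.001],0],[[0,0,-0.002],0],[[0,0,-0.002],0]])

```text
time: 3.0
position: [0.5456, 0.0844, 0.0593]
tool_rot: [-3.137, 0.125, -0.003]
ft_force: [-3.1, 1.8, 9.4]
grip_width: 1.0
```

Call:
carry_out(motion=[[[-0.0005,-0.005,0],0],[[-0.0015,-0.017,0],0],[[-0.003,-0.032,0],0],[[-0.004,-0.043,0],0],[[-0.004,-0.046,0],0],[[-0.004,-0.046,0],0],[[-0.004,-0.046,0],0]])

```text
time: 3.7
position: [0.5413, 0.0376, 0.0601]
tool_rot: [-3.137, 0.126, -0.002]
ft_force: [-5.3, -0.0, 16.8]
grip_width: 0.998
```

```bash
python3 - <<'E'
from h import *
d=grab('wrist','w1.png'); r=edge(d,(120,120,420,300)); print(r[:3], get_state()['position'],get_state()['ft_force'])
cv2.imwrite('pics/v2.png',np.hstack([cv2.resize(d['pixels'],(400,300)),cv2.resize(cv2.cvtColor(r[3],8),(400,300))]))
E
```

```text
([[0.4717, 0.0492], [0.507, 0.0482], [0.5426, 0.0453], [0.5776, 0.0418], [0.6133, 0.0362]], array([-0.0913,  0.0937]), array([0.4708, 0.6116])) [0.54130098 0.03768113 0.06006051] [-5.12982206  0.09395051 15.85176351]
```

View pics/v2.png

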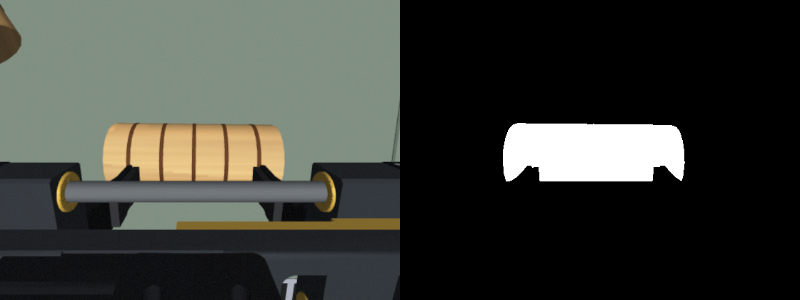

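The picture shows the roller at about (195,150) under both fingertips. It rolled 23 mm for a 46 mm stroke and is still parallel. I'll repeat that with longer strokes.

Call:
carry_out(motion=[[[0,0,0.008],0],[[0.001,0.012,0.012],0],[[0.002,0.021,0.01],0],[[0.002,0.021,0.004],0],[[0.002,0.021,0],0],[[0.002,0.021,0],0],[[0.0015,0.016,0],0],[[0.0005,0.005,0],0],[[-0.001,-0.01,0],0],[[-0.002,-0.023,0],0],[[-0.003,-0.032,0],0],[[-0.003,-0.035,0],0],[[-0.003,-0.035,0],0],[[-0.003,-0.035,0],0]])

```text
time: 5.15
position: [0.5375, 0.001, 0.059]
tool_rot: [3.139, -0.126, -0.001]
ft_force: [-7.5, -2.4, 21.4]
grip_width: 0.994
```

```bash
cat > m.py <<'E'
from h import *
import time
d=grab('wrist','w%d.png'%time.time()); r=edge(d,(100,60,440,300)); s=get_state(); print(*r[:3],s['position'],s['ft_force'])
k=r[1]; x=r[2].mean(); y=np.polyval(k,x); c=np.array([.538,-.167]); a=-.097; u=np.array([np.cos(a),np.sin(a)]); n=np.array([-u[1],u[0]]); D=np.array([x,y])-c
print('drain frame',D@u,D@n,'yaw',np.arctan(k[0])-a,'finger offset',s['position'][1]-np.polyval(k,s['position'][0]))
E
python3 m.py
```

```text
Traceback (most recent call last):
  File "m.py", line 3, in <module>
    d=grab('wrist','w%d.png'%time.time()); r=edge(d,(100,60,440,300)); s=get_state(); print(*r[:3],s['position'],s['ft_force'])
                                             ~~~~^^^^^^^^^^^^^^^^^^^^
  File "h.py", line 24, in edge
    v=np.where(m[:,u])[0][0]-.5
      ~~~~~~~~~~~~~~~~~~~^^^
IndexError: index 0 is out of bounds for axis 0 with size 0
```

```bash
python3 - <<'E'
s=open('h.py').read().replace("    m=wood(d,roi); xs","    m=wood(d,roi); c=rect(m)[1]; m=cv2.drawContours(np.zeros_like(m),[c],-1,255,-1); xs")
open('h.py','w').write(s)
E
python3 m.py
```

```text
[[0.4688, 0.0196], [0.5042, 0.0186], [0.5393, 0.0151], [0.5744, 0.0116], [0.6102, 0.0068]] [-0.0922  0.0641] [0.4679 0.6082] [0.53753822 0.00116047 0.0590766 ] [-8.46393171 -1.15323396 21.06651624]
drain frame -0.017527344546068274 0.1806434735343835 yaw 0.005059934634170704 finger offset -0.013378502962897897
```

Call:
carry_out(motion=[[[0,0,0.008],0],[[0.001,0.014,0.012],0],[[0.0025,0.028,0.01],0],[[0.0025,0.028,0.004],0],[[0.0025,0.028,0.0005],0],[[0.0025,0.028,0.0005],0],[[0.002,0.023,0.0005],0],[[0.001,0.012,0.0005],0],[[0,-0.003,0.0005],0],[[-0.0015,-0.017,0.0005],0],[[-0.0025,-0.026,0.0005],0],[[-0.0025,-0.029,0.0005],0],[[-0.0025,-0.029,0.0005],0]])

```text
time: 6.55
position: [0.5345, -0.0283, 0.0594]
tool_rot: [3.139, -0.127, -0.002]
ft_force: [-8.9, -0.6, 22.8]
grip_width: 1.001
```

Call:
carry_out(motion=[[[0,0,0.008],0],[[0.001,0.014,0.012],0],[[0.0025,0.028,0.01],0],[[0.0025,0.028,0.004],0],[[0.0025,0.028,0],0],[[0.0025,0.028,0],0],[[0.002,0.023,0],0],[[0.001,0.012,0],0],[[0,-0.003,0],0],[[-0.0015,-0.017,0],0],[[-0.0025,-0.026,0],0],[[-0.0025,-0.029,0],0],[[-0.0025,-0.029,0],0]])

```text
time: 7.85
position: [0.5318, -0.058, 0.0596]
tool_rot: [3.139, -0.127, -0.003]
ft_force: [-9.1, -0.9, 23.8]
grip_width: 0.997
```

```bash
python3 m.py
```

```text
[[0.4628, -0.0433], [0.4985, -0.0443], [0.5339, -0.0472], [0.5693, -0.0508], [0.6047, -0.0556]] [-0.0878 -0.0014] [0.4612 0.6027] [ 0.53187358 -0.05771687  0.05963729] [-9.19082087 -0.90429219 23.79231525]
drain frame -0.017536277876990206 0.11774995773827303 yaw 0.00942457423808353 finger offset -0.00961836863755778
```

Call:
carry_out(motion=[[[0,0,0.008],0],[[0.001,0.014,0.012],0],[[0.0025,0.027,0.01],0],[[0.0025,0.027,0.004],0],[[0.0025,0.027,0.0005],0],[[0.0025,0.027,0.0005],0],[[0.002,0.022,0.0005],0],[[0.001,0.011,0.0005],0],[[0,-0.004,0.0005],0],[[-0.0015,-0.018,0.0005],0],[[-0.0025,-0.027,0.0005],0],[[-0.0025,-0.03,0.0005],0],[[-0.0025,-0.03,0.0005],0]])

```text
time: 9.2
position: [0.5292, -0.0883, 0.0597]
tool_rot: [3.138, -0.128, -0.002]
ft_force: [-8.6, 0.3, 20.2]
grip_width: 0.997
```

Call:
carry_out(motion=[[[0,0,0.008],0],[[0.001,0.014,0.012],0],[[0.0025,0.028,0.01],0],[[0.0025,0.028,0.004],0],[[0.0025,0.028,0],0],[[0.0025,0.028,0],0],[[0.002,0.023,0],0],[[0.001,0.012,0],0],[[0,-0.003,0],0],[[-0.0015,-0.017,0],0],[[-0.0025,-0.026,0],0],[[-0.0025,-0.029,0],0],[[-0.0025,-0.029,0],0]])

```text
time: 10.5
position: [0.5266, -0.1174, 0.0599]
tool_rot: [3.138, -0.128, -0.002]
ft_force: [-8.1, -0.2, 20.7]
grip_width: 1.001
```

```bash
python3 m.py
```

```text
[[0.4573, -0.1038], [0.4926, -0.1048], [0.528, -0.1084], [0.5635, -0.112], [0.599, -0.1169]] [-0.094  -0.0595] [0.4552 0.5972] [ 0.52666733 -0.11699808  0.05989214] [-9.2029568  -0.23357687 21.31139622]
drain frame -0.017365314801287637 0.05662157208778455 yaw 0.003275402726044929 finger offset -0.007991355112065099
```

Call:
carry_out(motion=[[[0,0,0.008],0],[[0.001,0.014,0.012],0],[[0.0025,0.026,0.01],0],[[0.0025,0.026,0.004],0],[[0.0025,0.026,0],0],[[0.0025,0.026,0],0],[[0.002,0.021,0],0],[[0.001,0.01,0],0],[[0,-0.005,0],0],[[-0.0015,-0.018,0],0],[[-0.0025,-0.027,0],0],[[-0.0025,-0.03,0],0],[[-0.0025,-0.03,0],0]])

```text
time: 11.85
position: [0.5242, -0.1476, 0.0599]
tool_rot: [3.138, -0.128, -0.002]
ft_force: [-7.8, 0.2, 21.1]
grip_width: 0.999
```

```bash
python3 m.py
```

```text
[[0.4544, -0.134], [0.4896, -0.135], [0.5251, -0.138], [0.5605, -0.1422], [0.596, -0.1471]] [-0.0942 -0.0898] [0.4534 0.5941] [ 0.52426028 -0.14726932  0.05989978] [-8.09611647 -0.22903545 20.63027102]
drain frame -0.0168814639029501 0.02635168901713696 yaw 0.0030771581447831403 finger offset -0.008083997058291853
```

Call:
carry_out(motion=[[[0,0,0.008],0],[[0.001,0.014,0.012],0],[[0.002,0.024,0.01],0],[[0.002,0.024,0.004],0],[[0.002,0.024,0],0],[[0.002,0.024,0],0],[[0.0015,0.019,0],0],[[0.001,0.009,0],0],[[0,-0.004,0],0],[[-0.0015,-0.015,0],0],[[-0.002,-0.022,0],0],[[-0.002,-0.024,0],0],[[-0.002,-0.024,0],0],[[-0.002,-0.024,0],0]])

```text
time: 13.3
position: [0.5221, -0.171, 0.06]
tool_rot: [3.138, -0.127, -0.002]
ft_force: [-8.9, -0.1, 21.7]
grip_width: 1.0
```

```bash
python3 m.py
```

```text
[[0.4517, -0.16], [0.4872, -0.1603], [0.5227, -0.1639], [0.5583, -0.1675], [0.594, -0.173]] [-0.0933 -0.1161] [0.4508 0.5922] [ 0.52215982 -0.17089497  0.06001358] [-8.38560443  0.68088072 21.18283845]
drain frame -0.016639768258038284 0.0006355098121067083 yaw 0.003969316848058138 finger offset -0.006077462179977011
```

Centred. Now I'll lift straight up and back away.

Call:
carry_out(motion=[[[0,0,0.001],0],[[0,0,0.003],0],[[0,0,0.008],0],[[0,0,0.03],0],[[0,0,0.07],0],[[0,0,0.11],0],[[0,0.03,0.14],0],[[0,0.07,0.15],0],[[0,0.115,0.15],0],[[0,0.16,0.15],0],[[0,0.205,0.15],0],[[0,0.25,0.15],0],[[0,0.295,0.15],0],[[0,0.34,0.15],0],[[0,0.37,0.15],0],[[0,0.38,0.15],0],[[0,0.38,0.15],0]])

```text
time: 15.05
position: [0.5226, 0.2122, 0.2073]
tool_rot: [3.138, -0.121, -0.001]
ft_force: [-1.3, -0.7, 0.4]
grip_width: 0.998
```

```bash
python3 - <<'E'
from h import *
t=grab('top','t2.png'); b,c=rect(wood(t,(330,170,386,310))); c,L,W,a=frame(ray(t,b,.03)); print(b.round(1).tolist(),c,L,W,a)
for h in(.03,): 
    A=-.097;u=np.array([np.cos(A),np.sin(A)]);n=np.array([-u[1],u[0]]);D=c[:2]-[.538,-.167];print(D@u,D@n)
z=np.load('pics/t0.png.npz'); t2=grab('top','t3.png'); b2,_=rect(wood(t2,(330,170,386,310))); print('move',(b2-b).round(1).tolist(),get_state()['ft_force'])
cv2.imwrite('pics/f.png',np.hstack([t['pixels'][90:370,140:460]]*1))
E
```

```text
[[349.29998779296875, 270.70001220703125], [352.0, 212.10000610351562], [377.29998779296875, 213.1999969482422], [374.70001220703125, 271.8999938964844]] [ 0.52305635 -0.16015236  0.03      ] 0.1492176251555565 0.06433255459835684 -0.08201442098586247
-0.01553658295236904 0.005368187337570373
move [[0.0, 0.0], [0.0, -0.6000000238418579], [0.0, -0.6000000238418579], [0.0, 0.0]] [ 0.55270985 -0.2060889  -0.01432076]
```

View pics/f.png

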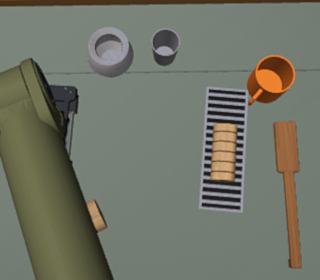

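```bash
python3 -c "
from h import *
print(ticket.close_job())"
```

```text
the job is handed in; nothing more can be done
None
```

I rolled the small five-ringed wooden roller about 0.24 m onto the drain grating and handed the job in, with the robot clock at about 15 s of the 51 s allowed. It took eight strokes with the open fingertips on its top. Fingertip height stayed at about 59–60 mm, above the 43 mm limit, and the vertical force I read at the end of each stroke never passed about 24 N.

**Position:** The last wrist view put the roller 0.6 mm off the grating's long middle line, 17 mm along it, with a yaw error under 0.01 rad. The top view after letting go read 5 mm off the line and 16 mm along. The two views differ by about 5 mm, partly because the top camera sees the roller's side. Either value is well within the 25 mm limit.

**At rest:** Two pictures taken 0.05 s apart showed no motion beyond mask noise (0.6 px). The arm was raised clear and its force reading was near zero.

**Other things:** In the final crop the lota, tumbler, mug and scrubber look unmoved; I did not measure them. The soap box and pumice were not visible there because the arm hid them, but the arm never went near them at their height.

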